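# Lock the cart caster and refill its ball cage

## Task

Press the caster's brake pedal right down to its stop first, so that the wheel is locked. Then take the three small steel balls from the parts tray and drop them, one at a time, into the three empty pockets of the ball cage on top of the caster, so that every pocket holds one ball lying on the pocket's floor and the pedal is still down. Leave the balls already in the cage, the larger ball, the nuts and everything else on the table where they are.

Things in the scene. Friction and masses are not known exactly. Their poses are not given: they have to be found in the camera images.
- pedal (a joint): the caster's brake pedal: a hinged steel tread with a ribbed rubber pad, on a level hinge. 0 = fully up (off), 0.35 rad = pressed down to its stop (brake on). Its spring and stiff detent need about 5 to 8 N at the pad; it stays where it is left
- pedal_pad (a point): centre of the top face of the pedal's pad (pad 36 x 40 mm, 56 mm from the hinge); moves with the pedal. The pad is about 112 mm above the table when up and about 19 mm lower at the stop, under it nothing but the bench board
- caster: swivel caster of a kitchen cart, standing on its 100 mm wheel in a wooden chock block (190 x 100 mm), fixed. Origin on the table under the swivel axis, z up; its x axis points over the wheel to the brake pedal: the pedal's hinge is at x = 88 mm, z = 95 mm, and the pad's centre near x = 143 mm
- cage: round brass ball cage, 104 mm diameter and 19 mm high, fixed flat on the caster's swivel head; origin at the centre of its underside, 118 mm above the table, so its flat top is 137 mm above the table. Six open pockets on a 36 mm radius every 60 degrees, each taking one 16 mm ball with about 1 mm play all round, 15 mm deep; three hold a ball at the start, three are empty
- pocket_a (a point): one of the three empty pockets of the cage: where the centre of a seated ball lies, 7 mm below the cage's top and 8 mm above the pocket's floor
- pocket_b (a point): one of the three empty pockets of the cage: where the centre of a seated ball lies, 7 mm below the cage's top and 8 mm above the pocket's floor
- pocket_c (a point): one of the three empty pockets of the cage: where the centre of a seated ball lies, 7 mm below the cage's top and 8 mm above the pocket's floor
- tray: black plastic parts tray, a plate 115 x 180 x 12 mm, fixed; origin at the centre of its underside. Six shallow square seats (10 mm wide) in two rows of three, 60 mm apart, each with one ball or nut lying in it, in any order
- ball_1: one of three loose steel bearing balls, 16 mm diameter, lying in a seat of the parts tray and standing about 14 mm proud of it; origin at its centre
- ball_2: one of three loose steel bearing balls, 16 mm diameter, lying in a seat of the parts tray and standing about 14 mm proud of it; origin at its centre
- ball_3: one of three loose steel bearing balls, 16 mm diameter, lying in a seat of the parts tray and standing about 14 mm proud of it; origin at its centre
- seated_1: one of three 16 mm steel balls already in their pockets of the cage, flush within 1 mm of its top; origin at its centre
- seated_2: one of three 16 mm steel balls already in their pockets of the cage, flush within 1 mm of its top; origin at its centre
- seated_3: one of three 16 mm steel balls already in their pockets of the cage, flush within 1 mm of its top; origin at its centre
- big_ball: a 24 mm steel ball of another bearing, in the parts tray, too big for the pockets; origin at its centre
- nut_1: hexagon steel nut, 21 mm over corners, 10 mm high, lying flat in the parts tray; origin at the centre of its underside
- nut_2: hexagon steel nut, 21 mm over corners, 10 mm high, lying flat in the parts tray; origin at the centre of its underside
- wrench: ring wrench, 188 mm long, flat on the table beyond the parts tray; origin under its middle, x along it
- top_plate: the caster's steel mounting plate, 100 x 85 mm with a round boss and a king pin upright in the middle (34 mm high in all), on the table; origin at the centre of its underside
- grease_tin: white grease jar with a steel lid, 64 mm diameter, 55 mm high; origin at the centre of its underside
- cup: takeaway paper cup with a black lid, 82 mm diameter, 95 mm high; origin at the centre of its underside
Mind the look-alikes: they are no part of the job. What is shaped like the caster but pink or yellow is not meant.

How it is judged (in metres and radians):
On the way:
1. the brake pedal is pressed down to its stop (joint over 0.31 of 0.35 rad) while the three loose balls are all still in the tray (value of joint pedal above 0.31 rad and distance of each of ball_1, ball_2, ball_3 from where it was at the start of the episode below 0.02 m), for 0.2 s.
At the end, for the whole second after the job is handed in: The pedal is still down (joint over 0.31 rad); each of the three pockets that were empty holds one of the three loose balls, its centre within 6 mm of the seated position, and the balls are at rest; the three balls that were in the cage are within 6 mm of where they began (value of joint pedal above 0.31 rad and linear speed of each of ball_1, ball_2, ball_3 below 0.02 m/s and distance between any of ball_1, ball_2, ball_3 and pocket_a below 0.006 m and distance between any of ball_1, ball_2, ball_3 and pocket_b below 0.006 m and distance between any of ball_1, ball_2, ball_3 and pocket_c below 0.006 m and distance of each of seated_1, seated_2, seated_3 from where it was at the start of the episode below 0.006 m); the robot touches nothing.
It fails at once if the larger ball or a nut is moved by more than 20 mm (distance of any of big_ball, nut_1, nut_2 from where it was at the start of the episode above 0.02 m).
It fails at once if a ball that was already in the cage is moved by more than 10 mm (distance of any of seated_1, seated_2, seated_3 from where it was at the start of the episode above 0.01 m).
It fails at once if the wrench, mounting plate, grease jar or cup is moved by more than 30 mm (distance of any of wrench, top_plate, grease_tin, cup from where it was at the start of the episode above 0.03 m).
It also fails if it takes over 72 s, if anything falls off the work surface, if the arm or the gripper's body presses on something with over 40 N, if the wrist force passes 120 N, or if a joint passes its speed limit or range.

## Robot

A 6-joint arm with a two-finger parallel gripper is mounted at the origin on the work surface. World frame = base frame: x ahead of the robot, y to its left, z up, the work surface at z = 0. Lengths are in mm, angles in rad, forces in N, time in s.
With the tool pointing down it reaches from about 225 to 875 mm from the base axis. Payload 3.4 kg.
Tool frame: the origin (TCP) lies midway between the tips of the shut fingers; the grasp point (between the pads) lies 19 mm behind it (arm.grasp_offset is the distance from the TCP to the grasp point, in mm); z points along the fingers, y is the line along which they close (so a half turn about z gives the same grasp; the last joint's range is limited). The gripper opens to 85 mm and grips with 20 to 120 N. Pads are 22 mm wide; open, the fingers measure 114 mm over their backs; the gripper's body (76 mm by 85 mm) begins 54 mm behind the grasp point. The pads swing forward as they close: fully open they stand 13 mm farther back than shut.
Start: joints at [-1.387, 0.276, 1.505, -0, 1.361, -0.121], TCP at [172.558, -548.531, 231.328] pointing down, gripper open.
Joint ranges: [-2.89, 2.89], [-0.75, 2.08], [0.22, 2.7], [-1.18, 4.32], [0.11, 2.71], [-2.7, 2.7]. Speed limits (rad/s): [2.57, 2.57, 3.14, 3.14, 3.14, 3.14].

## Interface

Orientations are given as a unit quaternion [x, y, z, w].
In Python, from workcell import status, eyes, arm gives the robot as it stands.
- The arm moves only by the shell command python3 -m pendant 'ROWS' [OPENING] [FORCE]. ROWS is JSON, a list that holds one entry, the list of rows, each a list of 6 numbers: the shift along the tool's x, y, z in mm, then the turn, a rotation vector about the tool's x, y, z in units of 6 degrees (1.0 is 6 degrees). In form: [[[x, y, z, wx, wy, wz], ...]]. A call has exactly 8 rows; each row shifts and turns the commanded pose from where the row before left it, along the tool's axes as they then stand; what a row does not reach is not made up. A row lasts 1/8 s, in which the tool goes at most 62.5 mm and 10.7 degrees, less where a joint would pass 70% of its speed; a pose out of reach is approached as far as the arm can. A call with a gripper value outside its range is refused whole. OPENING is the opening, from 0 (shut) to 1 (fully open), set as the call begins (- or left out, the last holds). The fingers move at their own pace and stop on an object; FORCE is the grip in N (left out, the last holds). Time passes only in rows, so rows that do not move let the fingers close, or fill a call up. It gives the time, the measured TCP pose, the force, the opening and the grip force at its end, in the units of the state.
- status.get_state(): the state, without advancing time (a new reading comes with each control period).
- eyes.read_camera(name): name is "scene" or "side" or "wrist"; returns a dict with "pixels" (384x512x3 uint8, blue, green, red), "depth" (384x512 float32, mm along the optical axis (not along the pixel's ray), 0 where there is no reading), "fx", "fy", "cx", "cy" (pixels), "world_from_camera" (4x4, takes a point from camera to world coordinates). Camera axes: x right, y up, looking along -z (the intrinsics and any distortion apply to the point x, -y, -z); pixel columns grow to the right and rows downward; lengths in mm; the calibration is good to about 2 mm. The wrist camera is an equidistant fisheye: a pixel r from the principal point sees the ray r / f radians off the axis. A picture is of the moment at which its call begins.
- arm.hand_in(): hands the job in; it is judged then, once.
The state is a dict: "clock": time; "joints": joint angles; "joint_vel": joint speeds; "joint_efforts": joint torques, N m; "tcp_pos": TCP position; "ee_rot": TCP orientation; "wrist_force": force on the tool from outside, world axes, zero at the start; "wrist_torque": the same for the moment, N m; "opening": opening from 0.0 (shut) to 1.0 (fully open); "finger_force": force on a finger pad.
Only numpy, scipy, OpenCV 4.12 (cv2) and the standard library are available. Lean on these libraries where they do the work, as an engineer would, in place of code of your own. Each camera call takes 0.05 s, during which the arm holds its last target. There are 200 camera calls.

## Working session

There is one attempt and no reset: what is moved stays moved. The work goes in short steps, Python scripts to look and compute and a shell command to move; the robot and the scene stay as the last step left them, time stands still between calls to the robot, and variables do not carry over. Pictures are saved under pics/ and viewed, at most 10 in all, crops included, and the job is handed in when it is done.

```bash
mkdir -p pics; ls; cat > h.py <<'E'
import numpy as np, cv2
from workcell import status, eyes, arm
from scipy.spatial.transform import Rotation as R
def ray(c,u,v):
    T=np.array(c["world_from_camera"]);x=(u-c["cx"])/c["fx"];y=(v-c["cy"])/c["fy"]
    if c.get("fish"):
        r=np.hypot(x,y);k=np.sin(r)/r if r>1e-9 else 1;d=np.array([x*k,-y*k,-np.cos(r)])
    else: d=np.array([x,-y,-1.])
    return T[:3,3],T[:3,:3]@d
def onz(c,u,v,z):
    o,d=ray(c,u,v);return o+d*(z-o[2])/d[2]
def get(n):
    c=eyes.read_camera(n);c["fish"]=n=="wrist";return c
def cloud(c):
    T=np.array(c["world_from_camera"]);v,u=np.mgrid[:384,:512];x=(u-c["cx"])/c["fx"];y=(v-c["cy"])/c["fy"];d=c["depth"]
    if c["fish"]:
        r=np.hypot(x,y)+1e-9;k=np.tan(np.minimum(r,1.5))/r;x=x*k;y=y*k
    P=np.stack([x*d,-y*d,-d],-1);return P@T[:3,:3].T+T[:3,3]
E
python3 - <<'E'
from h import *
s=status.get_state();print(s)
ims=[]
for n in("scene","side","wrist"):
    c=get(n);cv2.imwrite(f"pics/0{n}.png",c["pixels"]);np.save(f"pics/{n}.npy",c,allow_pickle=True)
    print(n,c["fx"],c["cx"],c["cy"],np.round(c["world_from_camera"],3).tolist())
a,b,w=[cv2.imread(f"pics/0{n}.png") for n in("scene","side","wrist")]
cv2.imwrite("pics/1.png",cv2.resize(a,(800,600)));cv2.imwrite("pics/2.png",cv2.resize(b,(800,600)))
E
```

```text
pics
{'clock': 0.0, 'joints': array([-1.38699449e+00,  2.76568194e-01,  1.50616595e+00,  3.05799110e-05,
        1.36071844e+00, -1.21001522e-01]), 'joint_vel': array([-0.00186002, -0.00223436, -0.00034486, -0.00094459, -0.00079055,
       -0.00101531]), 'joint_efforts': array([-1.14263676e-03, -4.16783059e+01, -2.45804644e+01, -3.75878262e-04,
        1.10203150e-02,  5.67238523e-07]), 'tcp_pos': array([ 172.46336328, -547.94659088,  230.44193816]), 'ee_rot': array([ 9.88409383e-01,  1.51809181e-01, -1.42528003e-05, -9.29976243e-04]), 'wrist_force': array([ 0.14513092, -0.22669366,  0.17273653]), 'wrist_torque': array([-0.00419163, -0.03774724,  0.03989097]), 'finger_force': 0.0, 'opening': 0.9970515999631817}
scene 416.6661148847399 250.39445000978336 192.73584648270437 [[0.104, -0.853, 0.512, 1101.853], [0.995, 0.093, -0.046, -8.273], [-0.008, 0.514, 0.858, 1122.823], [0.0, 0.0, 0.0, 1.0]]
side 471.7830666892626 256.4295128160008 192.09195370451022 [[-0.981, 0.125, -0.147, 303.277], [-0.192, -0.546, 0.816, 1100.745], [0.022, 0.829, 0.559, 832.022], [0.0, 0.0, 0.0, 1.0]]
wrist 297.3186396354542 253.91881137838877 192.79942680714345 [[0.3, 0.92, 0.252, 234.822], [-0.954, 0.289, 0.077, -529.967], [-0.002, -0.263, 0.965, 373.12], [0.0, 0.0, 0.0, 1.0]]
```

View pics/1.png

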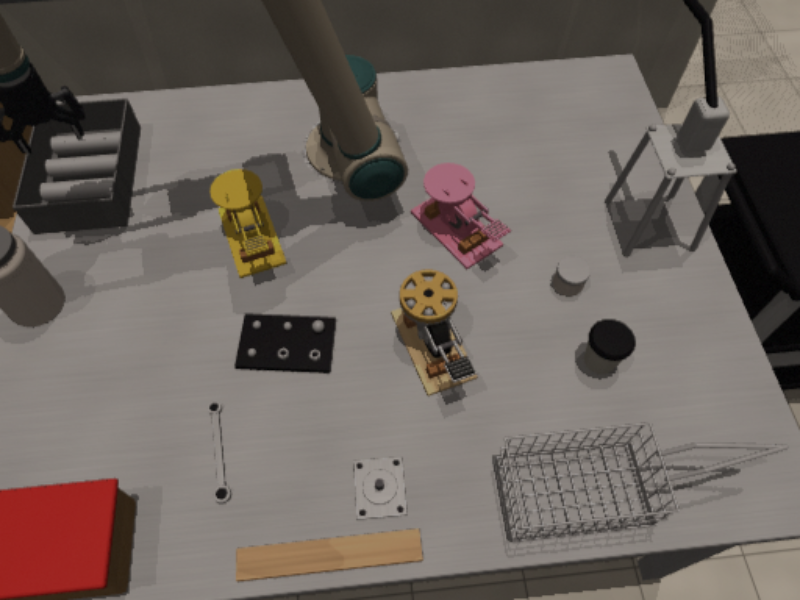

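View pics/2.png

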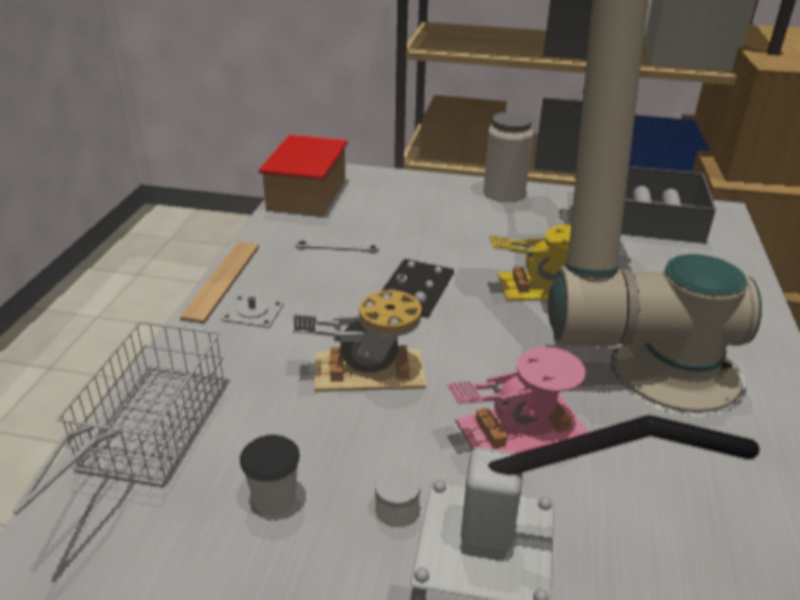

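The scene view shows the real caster's cage at (428,296) and its pad at (460,368). In the tray, the balls are at about (257,324), (288,326) and (252,352), the big ball at (318,326), and the nuts at (283,353) and (315,354). The side view agrees. Next I'll measure these by rays.

```bash
python3 - <<'E'
from h import *
c=np.load("pics/scene.npy",allow_pickle=True).item();s=np.load("pics/side.npy",allow_pickle=True).item()
k=1.5625
def tri(p,q):
    o1,d1=ray(c,p[0]/k,p[1]/k);o2,d2=ray(s,q[0]/k,q[1]/k)
    t=np.linalg.lstsq(np.stack([d1,-d2],1),o2-o1,rcond=None)[0];a=o1+d1*t[0];b=o2+d2*t[1];return np.round((a+b)/2,1),np.round(np.linalg.norm(a-b),1)
print("cage",tri((428,293),(390,309)),onz(c,428/k,293/k,137).round(1),onz(s,390/k,309/k,137).round(1))
print("pad",tri((460,368),(305,323)),onz(c,460/k,368/k,112).round(1))
for n,p,z in[("A",(257,324),18),("B",(288,326),18),("C",(252,352),18),("big",(318,326),22),("n1",(283,353),22),("n2",(315,354),22)]:print(n,onz(c,p[0]/k,p[1]/k,z).round(1))
P=cloud(c)
for p in[(428,282),(460,368),(285,340),(370,470)]:print(p,P[int(p[1]/k),int(p[0]/k)].round(1))
a=c["pixels"][140:256,140:320];b=s["pixels"][150:256,180:330]
cv2.imwrite("pics/3.png",cv2.resize(a,(800,515),interpolation=cv2.INTER_CUBIC))
E
```

```text
cage (array([500.1, 111.6, 132.3]), np.float64(2.8)) [504.4 111.6 137. ] [497.9 116.7 137. ]
pad (array([638.7, 148.4, 106.7]), np.float64(5.9)) [643.9 149.  112. ]
A [ 466.4 -213.    18. ]
B [ 477.3 -153.2   18. ]
C [ 526.2 -222.3   18. ]
big [485.8 -95.1  22. ]
n1 [ 536.7 -163.3   22. ]
n2 [ 545.3 -103.4   22. ]
(428, 282) [481.8 111.9 140.6]
(460, 368) [641.8 148.3 110.9]
(285, 340) [ 501.  -161.8   10.3]
(370, 470) [769.9 -21.7  10.8]
```

View pics/3.png

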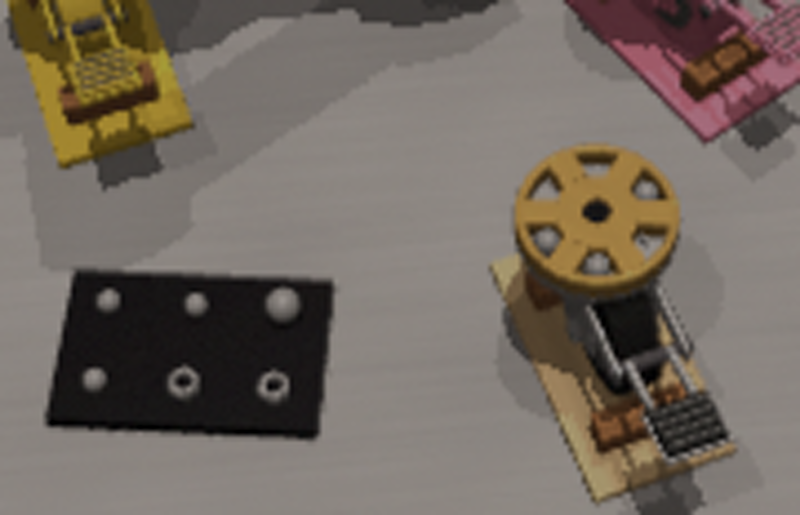

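The crop confirms it: small balls at A, B and C, with the big ball and two nuts in the other seats. In the cage, three pockets look empty: the top (595,158), upper-left (545,190) and one on the right or lower right. I'll check from the wrist. Now I'll turn the tool to yaw 0 and move over the tray on the way to the caster.

```bash
python3 -m pendant '[[[0,0,0,0,0,1.46],[0,0,0,0,0,1.46],[38,-49,0,0,0,0],[38,-49,0,0,0,0],[38,-49,0,0,0,0],[38,-49,0,0,0,0],[38,-49,0,0,0,0],[38,-49,0,0,0,0]]]' 0
python3 -m pendant '[[[25,-40,0,0,0,0],[25,-40,0,0,0,0],[0,0,0,0,0,0],[0,0,0,0,0,0],[0,0,0,0,0,0],[0,0,0,0,0,0],[0,0,0,0,0,0],[0,0,0,0,0,0]]]' 0
python3 - <<'E'
from h import *
s=status.get_state();print(s["clock"],s["tcp_pos"],R.from_quat(s["ee_rot"]).as_matrix().round(3).tolist(),s["opening"],s["wrist_force"])
c=get("wrist");np.save("pics/w1.npy",c,allow_pickle=True);cv2.imwrite("pics/4.png",c["pixels"])
E
```

```text
clock: 1.15
tcp_pos: [401.7, -253.0, 231.3]
ee_rot: [1.0, -0.001, 0.0, 0.0]
wrist_force: [0.5, 0.2, -1.4]
opening: -0.001
finger_force: 0.0
clock: 2.15
tcp_pos: [450.8, -175.2, 231.3]
ee_rot: [1.0, -0.001, 0.0, 0.0]
wrist_force: [0.5, -0.6, -0.4]
opening: -0.004
finger_force: 0.0
2.15 [ 450.7776333  -175.19557129  231.3099374 ] [[1.0, -0.002, 0.0], [-0.002, -1.0, -0.0], [0.0, 0.0, -1.0]] -0.004069422997834412 [ 0.51315309 -0.62850714 -0.37515336]
```

View pics/4.png

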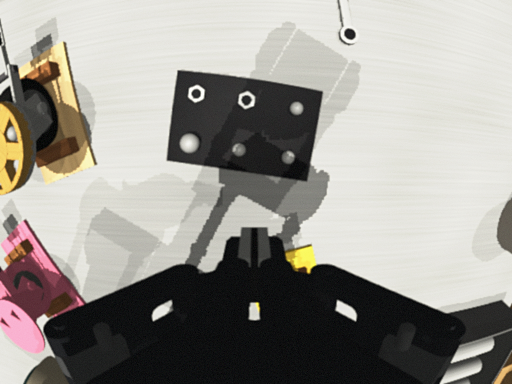

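The wrist view shows the small balls at (297,108), (238,150) and (288,157), the big ball at (190,143), and the nuts at (196,93) and (247,99). The caster is at the left edge.

```bash
python3 -m pendant '[[[-5,-58,-4,0,0,0],[-5,-58,-4,0,0,0],[-5,-58,-4,0,0,0],[-5,-58,-4,0,0,0],[-5,-58,-4,0,0,0],[0,0,0,0,0,0],[0,0,0,0,0,0],[0,0,0,0,0,0]]]' 0
python3 - <<'E'
from h import *
c=np.load("pics/w1.npy",allow_pickle=True).item()
g=cv2.cvtColor(c["pixels"],cv2.COLOR_BGR2GRAY)
for n,(u,v),z in[("A",(288,157),18),("B",(238,150),18),("C",(297,108),18),("big",(190,143),22)]:
    w=g[v-12:v+13,u-12:u+13];_,m=cv2.threshold(w,65,255,0);m=cv2.morphologyEx(m,cv2.MORPH_OPEN,np.ones((3,3)))
    cs,_=cv2.findContours(m,0,2);k=max(cs,key=cv2.contourArea);(x,y),r=cv2.minEnclosingCircle(k);x+=u-12;y+=v-12
    print(n,round(x,1),round(y,1),round(r,1),cv2.contourArea(k),onz(c,x,y,z).round(1))
s=status.get_state();print(s["clock"],s["tcp_pos"])
c=get("wrist");np.save("pics/w2.npy",c,allow_pickle=True);cv2.imwrite("pics/5.png",c["pixels"])
E
```

```text
clock: 3.2
tcp_pos: [426.4, 113.9, 251.1]
ee_rot: [1.0, -0.001, -0.0, 0.0]
wrist_force: [0.3, 0.1, 0.2]
opening: -0.001
finger_force: 0.0
A 288.1 156.9 6.6 115.5 [ 463.9 -218.3   18. ]
B 238.2 149.2 6.7 120.0 [ 473.3 -158.    18. ]
C 296.5 107.9 6.8 128.0 [ 523.4 -227.5   18. ]
big 188.9 143.0 10.2 301.0 [482.3 -98.6  22. ]
3.2 [426.37037242 113.92445935 251.10633305]
```

View pics/5.png

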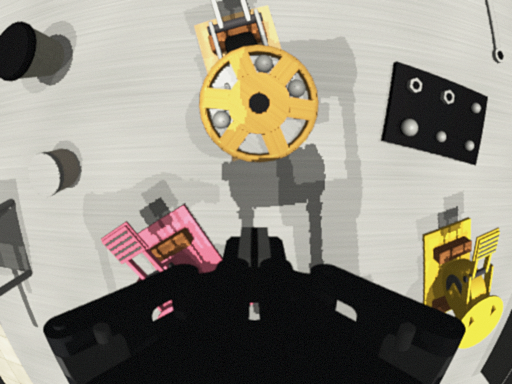

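The wrist view shows the cage centred at (259,103). Its filled pockets are at (264,62), (297,88) and (221,119), and the empty ones at (228,80), (297,130) and (255,152). The wrist and scene values differ by 3 to 5 mm, so I'll check the wrist calibration against the fingertips and fit the cage.

```bash
cat >> h.py <<'E'
def proj(c,P):
    T=np.linalg.inv(np.array(c["world_from_camera"]));p=T[:3,:3]@P+T[:3,3];x,y,z=p[0],-p[1],-p[2]
    if c["fish"]:
        q=np.hypot(x,y);th=np.arctan2(q,z);return c["cx"]+c["fx"]*th*x/q,c["cy"]+c["fy"]*th*y/q
    return c["cx"]+c["fx"]*x/z,c["cy"]+c["fy"]*y/z
E
python3 - <<'E'
from h import *
c=np.load("pics/w2.npy",allow_pickle=True).item();sc=np.load("pics/scene.npy",allow_pickle=True).item();sd=np.load("pics/side.npy",allow_pickle=True).item()
t=np.array([426.4,113.9,251.1]);print("tcp px",np.round(proj(c,t),1),"cam",np.array(c["world_from_camera"])[:3,3].round(1))
hsv=cv2.cvtColor(c["pixels"],cv2.COLOR_BGR2HSV)
def ell(c,box):
    u0,v0,u1,v1=box;h=cv2.cvtColor(c["pixels"],cv2.COLOR_BGR2HSV)[v0:v1,u0:u1]
    m=cv2.inRange(h,(12,100,70),(32,255,255));cs,_=cv2.findContours(m,0,1);k=max(cs,key=cv2.contourArea)
    (x,y),ax,a=cv2.fitEllipse(cv2.convexHull(k));return x+u0,y+v0,ax
for n,cc,b in[("w",c,(195,38,325,165)),("scene",sc,(245,160,305,210)),("side",sd,(220,180,275,220))]:
    x,y,ax=ell(cc,b);print(n,round(x,1),round(y,1),np.round(ax,1),onz(cc,x,y,137).round(1),onz(cc,x,y,130).round(1))
for p in[(264,62),(297,88),(221,119),(228,80),(297,130),(255,152),(259,103)]:print(p,onz(c,*p,130 if p[0]!=259 else 137).round(1))
# common points scene vs side at tray corners: ball blobs
for n,cc in(("scene",sc),("side",sd)):
    g=cv2.cvtColor(cc["pixels"],cv2.COLOR_BGR2GRAY)
    for nm,P in(("A",(465,-215,18)),("B",(475,-155,18)),("C",(525,-225,18)),("big",(484,-97,22))):
        u,v=np.round(proj(cc,np.array(P))).astype(int);w=g[v-7:v+8,u-7:u+8].astype(float);w=np.clip(w-70,0,None)
        yy,xx=np.mgrid[-7:8,-7:8];print(n,nm,onz(cc,u+(w*xx).sum()/w.sum(),v+(w*yy).sum()/w.sum(),P[2]).round(1))
a=c["pixels"][200:280,200:310];cv2.imwrite("pics/6.png",np.vstack([cv2.resize(c["pixels"][35:170,190:330],(560,540),interpolation=2)[:,:], ]) if 0 else np.hstack([cv2.resize(c["pixels"][35:170,190:330],(415,400),interpolation=2),cv2.resize(c["pixels"][205:275,220:290],(380,400),interpolation=2)]))
E
```

```text
tcp px [251.  241.3] cam [491.8 112.2 393.7]
w 258.1 101.3 [117.7 123.8] [502.3 108.5 137. ] [502.6 108.4 130. ]
scene 273.8 188.3 [32.1 37.1] [507.  111.1 137. ] [502.8 111.9 130. ]
side 249.7 198.6 [27.7 39.7] [496.8 120.4 137. ] [498.7 110.5 130. ]
(264, 62) [537.9 103.1 130. ]
(297, 88) [514.9  74.1 130. ]
(221, 119) [487.2 141.1 130. ]
(228, 80) [521.9 134.6 130. ]
(297, 130) [477.4  73.8 130. ]
(255, 152) [457.4 111.2 130. ]
(259, 103) [500.8 107.7 137. ]
scene A [ 453.3 -211.7   18. ]
scene B [ 463.9 -152.8   18. ]
scene C [ 523.6 -224.2   18. ]
scene big [472.  -95.1  22. ]
side A [ 467.7 -241.    18. ]
side B [ 479.9 -135.2   18. ]
side C [ 530.5 -252.5   18. ]
side big [487.7 -87.6  22. ]
```

View pics/6.png

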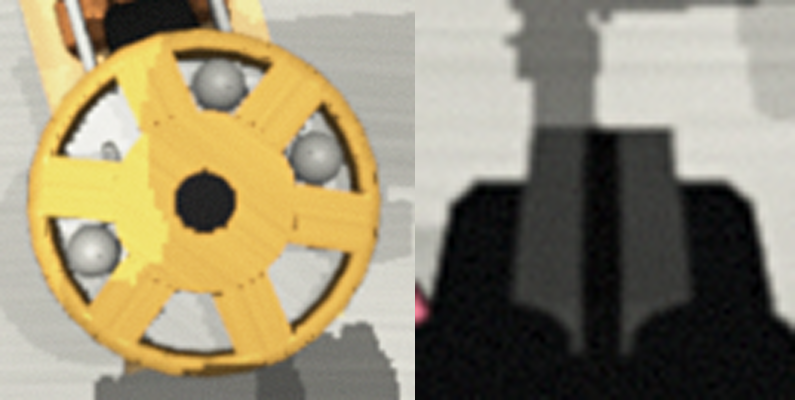

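In the crop, the three filled pockets hold balls and the three empty ones show floor. The fingers' midline is at column 254.4 and the TCP projects to 251.0, so the wrist camera carries a y bias of about 2 mm near the tips. The pedal tolerates that, so I'll press it now.

```bash
python3 -m pendant '[[[54,-8.5,15,0,0,0],[54,-8.5,15,0,0,0],[54,-8.5,15,0,0,0],[54,-8.5,15,0,0,0],[0,0,35,0,0,0],[0,0,35,0,0,0],[0,0,0,0,0,0],[0,0,0,0,0,0]]]' 0
python3 -m pendant '[[[0,0,4,0,0,0],[0,0,4,0,0,0],[0,0,3,0,0,0],[0,0,3,0,0,0],[0,0,3,0,0,0],[0,0,3,0,0,0],[0,0,3,0,0,0],[0,0,3,0,0,0]]]' 0
```

```text
clock: 4.25
tcp_pos: [643.3, 148.0, 122.4]
ee_rot: [1.0, -0.001, 0.001, -0.0]
wrist_force: [-0.1, 0.3, 0.8]
opening: -0.003
finger_force: 0.0
clock: 5.25
tcp_pos: [644.5, 149.5, 96.3]
ee_rot: [1.0, -0.001, 0.003, -0.0]
wrist_force: [4.8, 1.3, 5.3]
opening: 0.0
finger_force: 3.3
```

```bash
python3 -m pendant '[[[0,0,1,0,0,0],[0,0,1,0,0,0],[0,0,1,0,0,0],[0,0,1,0,0,0],[0,0,0,0,0,0],[0,0,0,0,0,0],[0,0,0,0,0,0],[0,0,0,0,0,0]]]' 0
```

```text
clock: 6.25
tcp_pos: [644.5, 149.5, 93.3]
ee_rot: [1.0, -0.001, 0.003, -0.0]
wrist_force: [2.7, 1.0, 10.5]
opening: -0.0
finger_force: 5.3
```

```bash
python3 -m pendant '[[[0,0,1,0,0,0],[0,0,1,0,0,0],[0,0,1,0,0,0],[0,0,0,0,0,0],[0,0,0,0,0,0],[0,0,0,0,0,0],[0,0,0,0,0,0],[0,0,0,0,0,0]]]' 0
```

```text
clock: 7.25
tcp_pos: [644.6, 149.5, 93.0]
ee_rot: [1.0, -0.0, 0.004, -0.001]
wrist_force: [-0.1, 1.0, 22.2]
opening: 0.002
finger_force: 10.5
```

The pedal is at its stop: 3 mm more command gave 0.3 mm of motion and the force rose to 22 N. Now I'll lift off and go for a closer view of the tray.

```bash
python3 -m pendant '[[[0,0,-55,0,0,0],[0,0,-55,0,0,0],[-27,42,0,0,0,0],[-27,42,0,0,0,0],[-27,42,0,0,0,0],[-27,42,0,0,0,0],[-27,42,0,0,0,0],[-27,42,0,0,0,0]]]' 0
python3 -m pendant '[[[-27,42,25,0,0,0],[-27,42,25,0,0,0],[0,0,25,0,0,0],[0,0,0,0,0,0],[0,0,0,0,0,0],[0,0,0,0,0,0],[0,0,0,0,0,0],[0,0,0,0,0,0]]]' 0.5
python3 - <<'E'
from h import *
s=status.get_state();print(s["clock"],s["tcp_pos"],s["ee_rot"])
c=get("wrist");np.save("pics/w3.npy",c,allow_pickle=True)
sc=get("scene");np.save("pics/s3.npy",sc,allow_pickle=True)
P=cloud(sc);u,v=proj(sc,np.array([644,149,100]));u,v=int(u),int(v)
print("pad z",P[v-3:v+4:2,u-3:u+4:2,2].round(0).tolist())
a=cv2.resize(sc["pixels"][150:250,225:345],(384,320),interpolation=2)
cv2.imwrite("pics/7.png",np.hstack([cv2.resize(c["pixels"][60:260,140:380],(410,342),interpolation=2)[:320],a]))
E
```

```text
clock: 8.25
tcp_pos: [477.1, -103.4, 196.9]
ee_rot: [1.0, -0.0, -0.002, -0.001]
wrist_force: [0.5, -0.2, 0.8]
opening: -0.002
finger_force: 0.0
clock: 9.25
tcp_pos: [426.2, -186.6, 123.7]
ee_rot: [1.0, -0.0, 0.0, 0.0]
wrist_force: [-0.3, 0.8, 0.3]
opening: 0.5
finger_force: 0.0
9.25 [ 426.23893514 -186.59338944  123.69775232] [ 9.99999918e-01 -1.19585524e-04  3.04127749e-04  2.39378209e-04]
pad z [[98.0, 97.0, 92.0, 93.0], [95.0, 92.0, 94.0, 93.0], [95.0, 94.0, 95.0, 93.0], [94.0, 93.0, 97.0, 87.0]]
```

View pics/7.png

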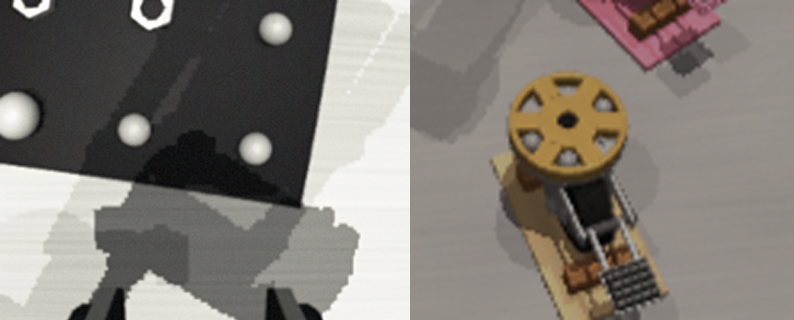

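The pedal stays down (pad depth about 94 mm). The wrist crop shows A, B and C clearly, with the open fingertips at the bottom. I'll fit a small camera correction from the three wrist views.

```bash
python3 - <<'E'
from h import *
from scipy.optimize import least_squares
V=[np.load(f"pics/w{i}.npy",allow_pickle=True).item() for i in(1,2,3)]
Z=[18,18,18,24-2+0]
P0=np.array([[465,-216,18],[475,-156,18],[525,-226,18],[484,-97,22]],float)
ob=[]
for i,c in enumerate(V):
    g=cv2.cvtColor(c["pixels"],cv2.COLOR_BGR2GRAY)
    for j,P in enumerate(P0):
        u,v=np.round(proj(c,P)).astype(int);q=16
        w=g[v-q:v+q+1,u-q:u+q+1];m=(w>62).astype(np.uint8)*255;m=cv2.morphologyEx(m,cv2.MORPH_OPEN,np.ones((3,3)))
        cs,_=cv2.findContours(m,0,1);cs=[k for k in cs if 50<cv2.contourArea(k)<900]
        best=None
        for k in cs:
            (x,y),r=cv2.minEnclosingCircle(k);a=cv2.contourArea(k)
            M=cv2.moments(k);d=np.hypot(x-q,y-q)
            if a/(np.pi*r*r)>.65 and (best is None or d<best[0]):best=(d,M["m10"]/M["m00"]+u-q,M["m01"]/M["m00"]+v-q,r)
        print(i+1,"ABCb"[j],best and np.round(best,1))
        if best:ob.append((i,j,best[1],best[2]))
def res(p,full=False):
    r=[]
    for i,j,u,v in ob:
        c=dict(V[i]);T=np.array(c["world_from_camera"]).copy();T[:3,:3]=T[:3,:3]@R.from_rotvec(p[:3]).as_matrix();T[:3,3]+=[0,p[12],p[11]];c["world_from_camera"]=T
        P=np.array([*p[3+2*j:5+2*j],Z[j]]);r+=list(np.array(proj(c,P))-[u,v])
    # finger midline seen at 254.4 in view 2, shut (tcp 426.4,113.9,251.1)
    c=dict(V[1]);T=np.array(c["world_from_camera"]).copy();T[:3,:3]=T[:3,:3]@R.from_rotvec(p[:3]).as_matrix();T[:3,3]+=[0,p[12],p[11]];c["world_from_camera"]=T
    r.append(proj(c,np.array([426.4,113.9,251.1]))[0]-254.4);r+=[p[11]/2*.5,p[12]/2*.5]
    return np.array(r)
s=least_squares(res,np.r_[0,0,0,P0[:,:2].ravel(),0,0],loss="soft_l1",x_scale=np.r_[.01,.01,.01,np.ones(10)])
print(np.degrees(s.x[:3]).round(2),s.x[3:11].reshape(4,2).round(1).tolist(),s.x[11:].round(2));print(res(s.x).round(1))
np.save("pics/cal.npy",np.r_[s.x[:3],s.x[11:]])
E
```

```text
1 A [  2.1 288.  156.7   6.7]
1 B [  1.6 238.2 149.    6.9]
1 C [  1.7 296.4 107.8   7.1]
1 b [  1.1 188.6 142.9  10.3]
2 A [  2.  469.8 145.4   5. ]
2 B [  2.7 441.4 136.2   5.4]
2 C [  1.8 476.1 107.5   4.9]
2 b [  2.2 410.  127.    8.6]
3 A [  2.3 289.2 146.4   9.8]
3 B [  3.4 218.  135.5   9.9]
3 C [  2.4 301.2  76.2  10.2]
3 b [  2.2 148.3 127.4  14.4]
[0.01 0.03 0.09] [[464.5, -215.9], [473.8, -156.4], [523.7, -225.1], [482.7, -97.2]] [-1.88  1.71]
[-0.   0.1  0.3  0.1 -0.1  0.   0.3 -0.1 -0.1 -0.2 -0.  -0.   0.2  0.1
 -0.4  0.1  0.1  0.1 -0.2 -0.1 -0.1 -0.  -0.   0.  -0.1 -0.5  0.4]
```

The fit is good, with residuals under 0.4 px. The camera shift is about (y +1.7, z −1.9) mm with no rotation. Ball A is at (464.5, −215.9), B at (473.8, −156.4) and C at (523.7, −225.1). Picking A.

```bash
python3 -m pendant '[[[19,14.7,20,0,0,0],[19.3,14.6,20,0,0,0],[0,0,30,0,0,0],[0,0,20,0,0,0],[0,0,12,0,0,0],[0,0,8,0,0,0],[0,0,0,0,0,0],[0,0,0,0,0,0]]]' 0.5 30
python3 -m pendant '[[[0,0,0,0,0,0],[0,0,0,0,0,0],[0,0,0,0,0,0],[0,0,0,0,0,0],[0,0,0,0,0,0],[0,0,0,0,0,0],[0,0,0,0,0,0],[0,0,0,0,0,0]]]' 0 30
```

```text
clock: 10.35
tcp_pos: [464.7, -216.4, 13.9]
ee_rot: [1.0, -0.0, 0.001, 0.0]
wrist_force: [-0.2, -0.7, -0.2]
opening: 0.499
finger_force: 0.0
clock: 11.35
tcp_pos: [464.4, -216.3, 13.4]
ee_rot: [1.0, -0.001, 0.0, 0.0]
wrist_force: [0.5, -0.3, 3.5]
opening: 0.157
finger_force: 29.4
```

```bash
python3 -m pendant '[[[0,0,-25,0,0,0],[0,0,-50,0,0,0],[0,0,-55,0,0,0],[-8,-58,-8,0,0,0],[-8,-58,-8,0,0,0],[-8,-58,-8,0,0,0],[-8,-58,-8,0,0,0],[-8,-58,-8,0,0,0]]]' 0 30
python3 -m pendant '[[[0,-20,0,0,0,0],[0,-16,0,0,0,0],[0,0,0,0,0,0],[0,0,0,0,0,0],[0,0,0,0,0,0],[0,0,0,0,0,0],[0,0,0,0,0,0],[0,0,0,0,0,0]]]' 0 30
python3 - <<'E'
from h import *
s=status.get_state();print(s["clock"],s["tcp_pos"],s["ee_rot"])
c=get("wrist");np.save("pics/w4.npy",c,allow_pickle=True)
cv2.imwrite("pics/8.png",np.hstack([cv2.resize(c["pixels"][0:200,150:350],(420,420),interpolation=2),cv2.resize(c["pixels"][205:275,220:290],(380,420),interpolation=2)]))
E
```

```text
clock: 12.35
tcp_pos: [423.3, 75.6, 183.0]
ee_rot: [1.0, -0.001, -0.001, 0.0]
wrist_force: [1.6, 0.7, 0.7]
opening: 0.153
finger_force: 29.4
clock: 13.35
tcp_pos: [424.5, 109.8, 183.3]
ee_rot: [1.0, -0.001, 0.0, 0.0]
wrist_force: [-0.6, -0.4, -0.1]
opening: 0.159
finger_force: 29.4
13.35 [424.53607509 109.76569547 183.28486236] [ 9.99999784e-01 -6.55356773e-04  1.56421417e-05  4.47172896e-05]
```

View pics/8.png

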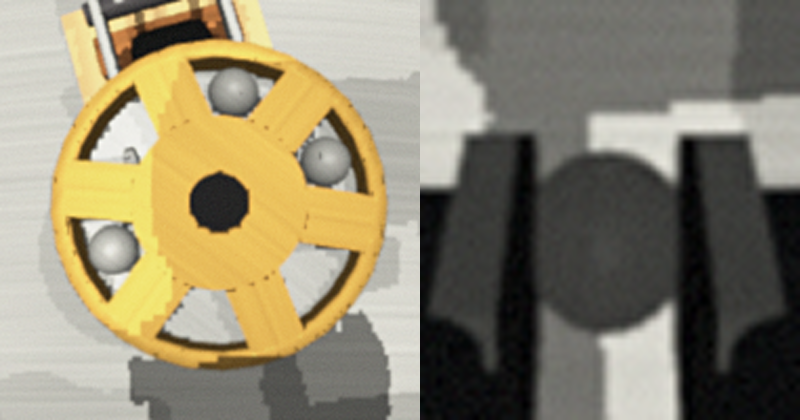

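The view shows the ball held cleanly between the tips at about (254.6,245.2). The cage in front has its three empty pockets at upper-left, lower-right and bottom. Next I'll fit the cage precisely with the corrected camera.

```bash
cat > cage.py <<'E'
from h import *
from scipy.optimize import least_squares
cal=np.load("pics/cal.npy")
def fix(c):
    c=dict(c);T=np.array(c["world_from_camera"]).copy();T[:3,:3]=T[:3,:3]@R.from_rotvec(cal[:3]).as_matrix();T[:3,3]+=[0,cal[4],cal[3]];c["world_from_camera"]=T;return c
def cage(c,C0=np.array([502,111.])):
    c=fix(c);h=cv2.cvtColor(c["pixels"],cv2.COLOR_BGR2HSV);m=cv2.inRange(h,(14,110,60),(32,255,255))
    k0=np.zeros_like(m);pts=np.array([proj(c,np.array([C0[0]+60*np.cos(a),C0[1]+60*np.sin(a),137])) for a in np.linspace(0,6.28,60)])
    cv2.fillPoly(k0,[np.round(pts).astype(np.int32)],255);m&=k0
    m=cv2.morphologyEx(m,cv2.MORPH_OPEN,np.ones((5,5)))
    cs,_=cv2.findContours(m,0,1);k=cv2.convexHull(max(cs,key=cv2.contourArea))[:,0]
    W=np.array([onz(c,u,v,137)[:2] for u,v in k]);f=least_squares(lambda p:np.hypot(*(W-p[:2]).T)-p[2],[*C0,52],loss="soft_l1")
    # hole centre
    hu=np.round(proj(c,np.array([*f.x[:2],137]))).astype(int);g=cv2.cvtColor(c["pixels"],6)
    w=(g[hu[1]-22:hu[1]+23,hu[0]-22:hu[0]+23]<70).astype(np.uint8);n,l,st,ce=cv2.connectedComponentsWithStats(w)
    i=1+np.argmin(np.hypot(*(ce[1:]-22).T)+1000*(st[1:,4]<60));hole=onz(c,*(ce[i]+hu-22),137)[:2]
    return c,f.x,hole
E
python3 - <<'E'
from cage import *
for n in("w2","w4"):
    c,f,h=cage(np.load(f"pics/{n}.npy",allow_pickle=True).item());print(n,f.round(2),h.round(2))
    px={"w2":[(264,62),(297,88),(221,119)],"w4":[(150+232/2.1,92/2.1),(150+326/2.1,160/2.1),(150+114/2.1,248/2.1)]}[n]
    g=cv2.cvtColor(c["pixels"],6)
    for p in px:
        W=onz(c,*p,130)[:2]-f[:2];print(" seated",np.hypot(*W).round(1),np.degrees(np.arctan2(W[1],W[0])).round(1))
t=np.array([424.5,109.8,183.3])
for dz in(3.5,4.5,5.5):print("held",(onz(c,254.6,245.2,t[2]+dz)-t).round(2))
E
```

```text
w2 [501.32 110.22  50.93] [501.01 109.88]
 seated 36.7 -7.9
 seated 36.4 -68.2
 seated 35.5 113.3
w4 [501.19 110.04  50.64] [500.99 109.95]
 seated 35.4 -7.1
 seated 36.1 -67.2
 seated 35.1 113.1
held [ 0.36 -0.22  3.5 ]
held [ 0.84 -0.22  4.5 ]
held [ 1.31 -0.22  5.5 ]
```

The cage centre is (501.2, 110.0), with pockets at −7.4° plus multiples of 60°. The empty ones are at (523.0,138.6), (479.3,81.4) and (465.5,114.6). The held ball sits within 0.5 mm of the TCP in x. The first ball goes to (465.5,114.6).

```bash
python3 -m pendant '[[[20.2,-2.5,15,0,0,0],[20.3,-2.4,15,0,0,0],[0,0,0,0,0,0],[0,0,6,0,0,0],[0,0,4,0,0,0],[0,0,3,0,0,0],[0,0,1.3,0,0,0],[0,0,0,0,0,0]]]' 0 30
python3 - <<'E'
from cage import *
c=get("wrist");np.save("pics/w5.npy",c,allow_pickle=True);s=status.get_state();print(s["tcp_pos"],s["wrist_force"])
c=fix(c)
for a in(52.6,232.6,172.6):
    a=np.radians(a);print(np.round(proj(c,np.array([501.15+36*np.cos(a),110+36*np.sin(a),137])),1))
cv2.imwrite("pics/9.png",cv2.resize(c["pixels"][130:280,154:354],(800,600),interpolation=2))
E
```

```text
clock: 14.4
tcp_pos: [464.9, 114.8, 139.1]
ee_rot: [1.0, -0.0, 0.0, 0.0]
wrist_force: [-0.6, -0.3, 0.0]
opening: 0.158
finger_force: 29.4
[465.04449897 114.76219811 139.08821622] [-0.35495471 -0.21998096  0.05314102]
[204.8 129.3]
[318.7 215.3]
[254.5 240.4]
```

View pics/9.png

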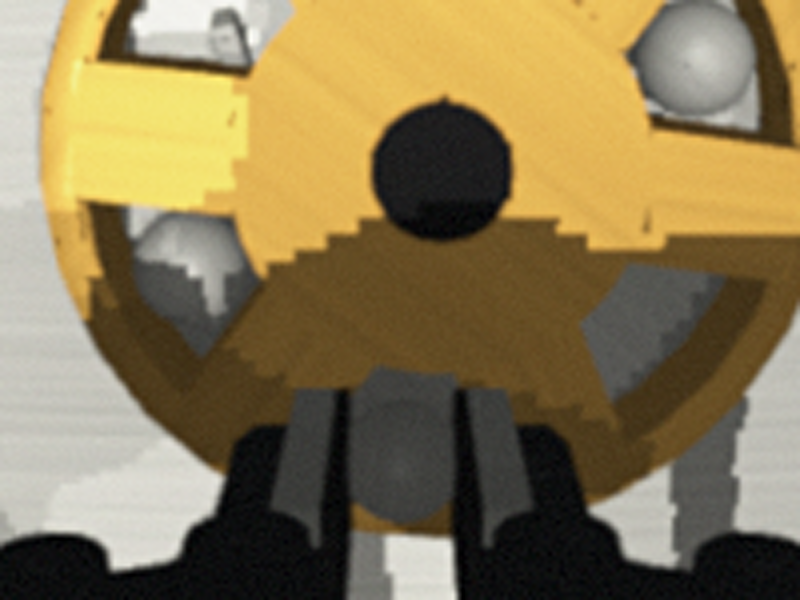

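The ball sits over the pocket: the predicted position is crop (402,~461) and the observed one (402,460), with no contact force. The pocket's inner edge shows just ahead of it. Releasing.

```bash
python3 -m pendant '[[[0,0,0,0,0,0],[0,0,0,0,0,0],[0,0,0,0,0,0],[0,0,-10,0,0,0],[0,0,-25,0,0,0],[-10,1,-20,0,0,0],[-15,2,0,0,0,0],[-15,2,0,0,0,0]]]' 0.4 30
python3 - <<'E'
from cage import *
c=get("wrist");np.save("pics/w6.npy",c,allow_pickle=True);s=status.get_state();print(s["tcp_pos"])
c=fix(c);a=np.radians(172.6);u,v=proj(c,np.array([501.15+36*np.cos(a),110+36*np.sin(a),130]));print(u,v)
g=cv2.cvtColor(c["pixels"],6)
m=cv2.HoughCircles(cv2.resize(g[int(v)-25:int(v)+26,int(u)-25:int(u)+26],None,fx=4,fy=4,interpolation=2),3,1,40,param1=80,param2=20,minRadius=34,maxRadius=80)
if m is not None:
    for x,y,r in m[0][:4]:print("circle",onz(c,x/4+int(u)-25,y/4+int(v)-25,130).round(1),r/4,"expect",501.15+36*np.cos(a),110+36*np.sin(a))
P=cloud(c);print("depth z",P[int(v)-4:int(v)+5:4,int(u)-4:int(u)+5:4,2].round(1).tolist())
cv2.imwrite("pics/w6c.png",cv2.resize(c["pixels"][0:220,140:370],(800,600),interpolation=2))
E
```

```text
clock: 15.45
tcp_pos: [423.4, 109.6, 193.5]
ee_rot: [1.0, -0.0, -0.001, 0.0]
wrist_force: [-0.8, 0.4, -0.6]
opening: 0.401
finger_force: 0.0
[420.5862146  109.42732847 193.07499893]
246.96926528309902 147.30195782980536
circle [463.3 115.1 130. ] 12.9 expect 465.4498381542087 114.63664147679226
depth z [[134.6, 135.6, 134.9], [135.5, 136.2, 135.6], [135.6, 135.0, 135.0]]
```

Depth shows the ball's top at about 136 mm in the pocket, where the bare floor would be 122, so it is seated. Now ball B.

```bash
python3 -m pendant '[[[9.8,53.2,0,0,0,0],[9.8,53.2,0,0,0,0],[9.8,53.2,0,0,0,0],[9.8,53.2,0,0,0,0],[9.8,53.2,0,0,0,0],[0,0,50,0,0,0],[0,0,50,0,0,0],[0,0,40,0,0,0]]]' 0.5 30
python3 -m pendant '[[[0,0,10,0,0,0],[0,0,0,0,0,0],[0,0,10,0,0,0],[0,0,10,0,0,0],[0,0,6,0,0,0],[0,0,4,0,0,0],[0,0,0,0,0,0],[0,0,0,0,0,0]]]' 0.5 30
```

```text
clock: 16.5
tcp_pos: [472.1, -155.8, 51.5]
ee_rot: [1.0, -0.001, -0.001, -0.001]
wrist_force: [-0.5, 0.0, 0.1]
opening: 0.503
finger_force: 0.0
clock: 17.5
tcp_pos: [473.9, -156.3, 14.1]
ee_rot: [1.0, -0.0, 0.0, 0.0]
wrist_force: [0.1, 0.6, -0.2]
opening: 0.503
finger_force: 0.0
```

```bash
python3 -m pendant '[[[0,0,0,0,0,0],[0,0,0,0,0,0],[0,0,0,0,0,0],[0,0,0,0,0,0],[0,0,0,0,0,0],[0,0,0,0,0,0],[0,0,0,0,0,0],[0,0,0,0,0,0]]]' 0 30
python3 -m pendant '[[[0,0,-25,0,0,0],[0,0,-50,0,0,0],[0,0,-55,0,0,0],[1,-47.5,-6,0,0,0],[1,-47.5,-6,0,0,0],[1,-47.5,-6,0,0,0],[1,-47.5,-6,0,0,0],[1,-47.5,-6,0,0,0]]]' 0 30
python3 -m pendant '[[[0,-0.2,0,0,0,0],[0,0,0,0,0,0],[0,0,10,0,0,0],[0,0,10,0,0,0],[0,0,0,0,0,0],[0,0,0,0,0,0],[0,0,0,0,0,0],[0,0,0,0,0,0]]]' 0 30
```

```text
clock: 18.5
tcp_pos: [473.9, -156.4, 14.1]
ee_rot: [1.0, -0.0, 0.0, 0.0]
wrist_force: [-0.6, -1.6, 2.1]
opening: 0.153
finger_force: 29.3
clock: 19.5
tcp_pos: [478.1, 83.1, 173.7]
ee_rot: [1.0, -0.001, -0.001, -0.0]
wrist_force: [0.6, -1.0, -0.0]
opening: 0.153
finger_force: 29.3
clock: 20.5
tcp_pos: [479.2, 81.5, 154.2]
ee_rot: [1.0, -0.0, 0.0, 0.0]
wrist_force: [-0.1, 0.7, 0.4]
opening: 0.15
finger_force: 29.4
```

```bash
python3 -m pendant '[[[0,0,5,0,0,0],[0,0,4,0,0,0],[0,0,3,0,0,0],[0,0,2,0,0,0],[0,0,1.2,0,0,0],[0,0,0,0,0,0],[0,0,0,0,0,0],[0,0,0,0,0,0]]]' 0 30
python3 - <<'E'
from cage import *
def held(c):
    g=cv2.resize(cv2.cvtColor(c["pixels"],6)[220:275,225:285],None,fx=6,fy=6,interpolation=2)
    m=cv2.HoughCircles(g,3,1,60,param1=50,param2=15,minRadius=66,maxRadius=100)
    return None if m is None else [(225+x/6,220+y/6,r/6) for x,y,r in m[0][:3]]
for n in("w4","w5"):print(n,np.round(held(np.load(f"pics/{n}.npy",allow_pickle=True).item()),1).tolist())
print("now",np.round(held(get("wrist")),1).tolist(),status.get_state()["tcp_pos"])
E
```

```text
clock: 21.5
tcp_pos: [479.1, 81.5, 138.9]
ee_rot: [1.0, -0.0, 0.0, 0.0]
wrist_force: [0.1, 0.3, 0.2]
opening: 0.153
finger_force: 29.4
w4 [[254.39999389648438, 245.1999969482422, 15.199999809265137], [255.1999969482422, 258.79998779296875, 13.199999809265137], [252.39999389648438, 232.8000030517578, 11.100000381469727]]
w5 [[252.39999389648438, 274.8999938964844, 11.5]]
now [[253.60000610351562, 273.3999938964844, 14.699999809265137]] [479.05011099  81.4513421  138.8797496 ]
```

There is no contact force, so I'll release and back off to a viewing pose.

```bash
python3 -m pendant '[[[0,0,0,0,0,0],[0,0,0,0,0,0],[0,0,0,0,0,0],[0,0,-10,0,0,0],[0,0,-25,0,0,0],[-20,-10,-20,0,0,0],[-34,-18,0,0,0,0],[0,0,0,0,0,0]]]' 0.4 30
python3 - <<'E'
from cage import *
c=get("wrist");np.save("pics/w7.npy",c,allow_pickle=True);print(status.get_state()["tcp_pos"])
c=fix(c);P=cloud(c)
for k in range(6):
    a=np.radians(-7.4+60*k);Q=np.array([501.15+36*np.cos(a),110+36*np.sin(a),137]);u,v=np.round(proj(c,Q)).astype(int)
    print(round(np.degrees(a),1),P[v-3:v+4,u-3:u+4,2].round(0).mean().round(1))
E
```

```text
clock: 22.55
tcp_pos: [422.9, 110.3, 194.6]
ee_rot: [1.0, 0.0, -0.0, -0.0]
wrist_force: [0.5, 1.0, 0.3]
opening: 0.4
finger_force: 0.0
[424.60798214 109.83315402 194.6448745 ]
-7.4 135.7
52.6 120.2
112.6 135.8
172.6 135.8
232.6 135.5
292.6 135.7
```

Both balls are seated, level with the original ones, and only the 52.6° pocket is empty. Now ball C.

```bash
python3 -m pendant '[[[16.4,55.8,0,0,0,0],[16.4,55.8,0,0,0,0],[16.4,55.8,0,0,0,0],[16.4,55.8,0,0,0,0],[16.4,55.8,0,0,0,0],[16.4,55.8,0,0,0,0],[0,0,50,0,0,0],[0,0,50,0,0,0]]]' 0.5 30
python3 -m pendant '[[[0,0,30,0,0,0],[0,0,10,0,0,0],[0,0,10,0,0,0],[0,0,15,0,0,0],[0,0,9,0,0,0],[0,0,6,0,0,0],[0,0,0,0,0,0],[0,0,0,0,0,0]]]' 0.5 30
```

```text
clock: 23.6
tcp_pos: [524.5, -228.1, 92.9]
ee_rot: [1.0, -0.002, 0.001, 0.001]
wrist_force: [0.7, 0.3, -0.4]
opening: 0.498
finger_force: 0.0
clock: 24.6
tcp_pos: [523.4, -225.5, 14.1]
ee_rot: [1.0, -0.0, 0.0, 0.0]
wrist_force: [0.1, -0.4, 0.1]
opening: 0.501
finger_force: 0.0
```

```bash
python3 -m pendant '[[[0,0,0,0,0,0],[0,0,0,0,0,0],[0,0,0,0,0,0],[0,0,0,0,0,0],[0,0,0,0,0,0],[0,0,0,0,0,0],[0,0,0,0,0,0],[0,0,0,0,0,0]]]' 0 30
python3 -m pendant '[[[0,0,-25,0,0,0],[0,0,-50,0,0,0],[0,0,-55,0,0,0],[-0.1,-52,-8,0,0,0],[-0.1,-52,-8,0,0,0],[-0.1,-52,-8,0,0,0],[-0.1,-52,-8,0,0,0],[-0.1,-52,-8,0,0,0]]]' 0 30
python3 -m pendant '[[[-0.1,-52,0,0,0,0],[-0.1,-52,0,0,0,0],[0,0,10,0,0,0],[0,0,10,0,0,0],[0,0,10,0,0,0],[0,0,0,0,0,0],[0,0,0,0,0,0],[0,0,0,0,0,0]]]' 0 30
```

```text
clock: 25.6
tcp_pos: [523.3, -225.5, 13.9]
ee_rot: [1.0, -0.001, 0.0, 0.0]
wrist_force: [0.7, -0.5, 2.2]
opening: 0.157
finger_force: 29.3
clock: 26.6
tcp_pos: [522.1, 36.3, 183.6]
ee_rot: [1.0, -0.001, -0.001, -0.0]
wrist_force: [0.3, 0.0, -0.7]
opening: 0.152
finger_force: 29.3
clock: 27.6
tcp_pos: [523.1, 138.2, 154.2]
ee_rot: [1.0, -0.001, 0.0, -0.0]
wrist_force: [0.4, 0.6, -0.6]
opening: 0.153
finger_force: 29.4
```

```bash
python3 -m pendant '[[[-0.3,-0.3,5,0,0,0],[0,0,4,0,0,0],[0,0,3,0,0,0],[0,0,2,0,0,0],[0,0,1.2,0,0,0],[0,0,0,0,0,0],[0,0,0,0,0,0],[0,0,0,0,0,0]]]' 0 30
python3 -m pendant '[[[0,0,0,0,0,0],[0,0,0,0,0,0],[0,0,0,0,0,0],[0,0,-10,0,0,0],[0,0,-25,0,0,0],[-38,10,-20,0,0,0],[-50,15,0,0,0,0],[0,0,0,0,0,0]]]' 0.4 30
python3 -m pendant '[[[0,0,0,0,0,0],[0,0,0,0,0,0],[0,0,0,0,0,0],[0,0,0,0,0,0],[0,0,0,0,0,0],[0,0,0,0,0,0],[0,0,0,0,0,0],[0,0,0,0,0,0]]]' 0.4 30
python3 - <<'E'
from cage import *
c=get("wrist");np.save("pics/w8.npy",c,allow_pickle=True);s=status.get_state();print(s["tcp_pos"],s["wrist_force"])
c=fix(c);P=cloud(c)
for k in range(6):
    a=np.radians(-7.4+60*k);Q=np.array([501.15+36*np.cos(a),110+36*np.sin(a),137]);u,v=np.round(proj(c,Q)).astype(int)
    print(round(np.degrees(a),1),P[v-3:v+4,u-3:u+4,2].round(0).mean().round(1))
sc=get("scene");Q=cloud(sc);u,v=proj(sc,np.array([644,149,93]));u,v=int(u),int(v);print("pad",np.median(Q[v-3:v+4,u-3:u+4,2]))
cv2.imwrite("pics/10.png",np.hstack([cv2.resize(c["pixels"][0:200,150:350],(420,420),interpolation=2),cv2.resize(sc["pixels"][150:250,140:235],(380,420),interpolation=2)]))
E
```

```text
clock: 28.6
tcp_pos: [522.5, 138.9, 138.7]
ee_rot: [1.0, -0.0, 0.0, 0.0]
wrist_force: [0.1, -0.8, 0.1]
opening: 0.151
finger_force: 29.4
clock: 29.6
tcp_pos: [430.4, 113.4, 194.2]
ee_rot: [1.0, -0.001, -0.001, 0.0]
wrist_force: [0.3, -0.4, -0.0]
opening: 0.4
finger_force: 0.0
clock: 30.6
tcp_pos: [434.4, 114.0, 193.6]
ee_rot: [1.0, -0.001, -0.0, 0.0]
wrist_force: [0.3, 1.4, 0.3]
opening: 0.399
finger_force: 0.0
[434.38695407 114.00895886 193.58124595] [ 0.16560162 -0.23660318 -0.45482784]
-7.4 135.6
52.6 139.6
112.6 135.7
172.6 135.5
232.6 135.6
292.6 139.5
pad 93.77526453990868
```

View pics/10.png

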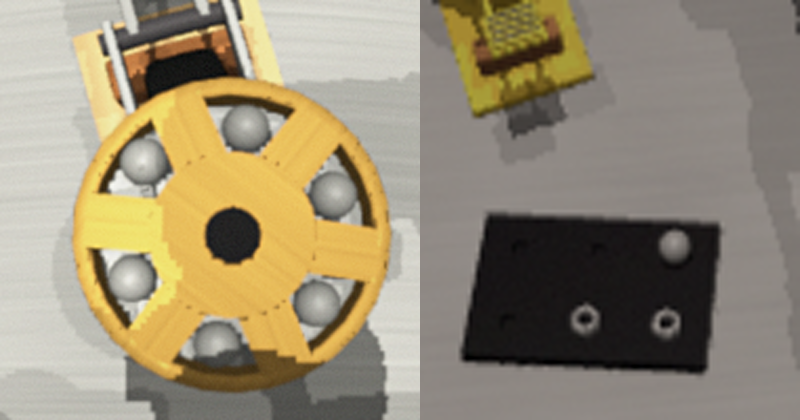

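The picture shows all six pockets with a ball and only the big ball and nuts left in the tray. However, the last ball, at (145,160), looks slightly too far out or too high. I'll check the depth in detail.

```bash
python3 - <<'E'
from cage import *
for t in range(2):
    c=fix(get("wrist"));P=cloud(c)
    for k in range(6):
        a=np.radians(-7.4+60*k);Q=np.array([501.15+36*np.cos(a),110+36*np.sin(a),133]);u,v=np.round(proj(c,Q)).astype(int)
        z=P[v-9:v+10,u-9:u+10]
        hsv=cv2.cvtColor(c["pixels"],cv2.COLOR_BGR2HSV)[v-16:v+17,u-16:u+17];p=P[v-16:v+17,u-16:u+17]
        m=(hsv[...,1]<45)&(p[...,2]>128);q=p[m]
        # sphere fit r=8
        f=least_squares(lambda s:np.linalg.norm(q-s,axis=1)-8,[*Q[:2],130],loss="soft_l1")
        d=f.x[:2]-[501.15,110]
        print(round(np.degrees(a)),"n",m.sum(),"ctr",f.x.round(1),"r",np.hypot(*d).round(1),"ang",np.degrees(np.arctan2(d[1],d[0])).round(1),"ztop",np.percentile(z[...,2],[50,95]).round(1))
E
```

```text
-7 n 416 ctr [536.9 105.5 128. ] r 36.0 ang -7.1 ztop [134.  136.3]
53 n 410 ctr [526.  138.5 128.6] r 37.8 ang 48.9 ztop [134.4 136.7]
113 n 402 ctr [487.2 143.1 128. ] r 36.0 ang 112.9 ztop [133.9 136.2]
173 n 384 ctr [465.1 115.3 127.9] r 36.4 ang 171.7 ztop [133.9 136.2]
233 n 386 ctr [478.7  81.8 128. ] r 36.1 ang -128.5 ztop [134.1 136.2]
293 n 403 ctr [515.3  76.9 128. ] r 36.0 ang -66.9 ztop [134.  136.1]
-7 n 415 ctr [537.  105.5 128. ] r 36.1 ang -7.1 ztop [134.  136.3]
53 n 411 ctr [526.  138.5 128.5] r 37.8 ang 48.9 ztop [134.2 136.5]
113 n 400 ctr [487.2 143.1 127.9] r 36.0 ang 112.9 ztop [133.8 136.1]
173 n 384 ctr [465.1 115.3 128. ] r 36.4 ang 171.7 ztop [134.  136.1]
233 n 388 ctr [478.7  81.7 128. ] r 36.1 ang -128.4 ztop [133.9 136.2]
293 n 401 ctr [515.3  76.9 128. ] r 36.0 ang -66.9 ztop [134.  136.1]
```

The last ball lies about 3 mm off its nominal position in x, and its height agrees within 0.5 mm. That is inside the 6 mm limit. I'll check that it isn't drifting before handing in.

```bash
python3 -m pendant '[[[0,0,-10,0,0,0],[0,0,-10,0,0,0],[0,0,0,0,0,0],[0,0,0,0,0,0],[0,0,0,0,0,0],[0,0,0,0,0,0],[0,0,0,0,0,0],[0,0,0,0,0,0]]]' 0.4 30
python3 - <<'E'
from cage import *
for n,c in(("w8",np.load("pics/w8.npy",allow_pickle=True).item()),("now",get("wrist"))):
    c=fix(c);P=cloud(c)
    for k in(0,1,2,5):
        a=np.radians(-7.4+60*k);Q=np.array([501.15+36*np.cos(a),110+36*np.sin(a),133]);u,v=np.round(proj(c,Q)).astype(int)
        hsv=cv2.cvtColor(c["pixels"],cv2.COLOR_BGR2HSV)[v-16:v+17,u-16:u+17];p=P[v-16:v+17,u-16:u+17];m=(hsv[...,1]<45)&(p[...,2]>128);q=p[m]
        f=least_squares(lambda s:np.linalg.norm(q-s,axis=1)-8,[*Q[:2],130],loss="soft_l1");print(n,k,f.x.round(1),"zmax",np.percentile(p[...,2],99).round(1))
cv2.imwrite("pics/fin.png",c["pixels"])
E
```

```text
clock: 31.8
tcp_pos: [434.4, 114.0, 213.5]
ee_rot: [1.0, -0.0, -0.0, 0.0]
wrist_force: [-0.3, 0.2, 0.0]
opening: 0.4
finger_force: 0.0
w8 0 [537.  105.6 127.9] zmax 136.8
w8 1 [525.9 138.5 128.5] zmax 137.3
w8 2 [487.1 143.2 128. ] zmax 137.1
w8 5 [515.3  76.8 128. ] zmax 136.7
now 0 [536.8 105.7 127.9] zmax 136.8
now 1 [525.9 138.4 128.5] zmax 137.0
now 2 [487.2 143.2 128. ] zmax 136.9
now 5 [515.3  76.8 128. ] zmax 136.7
```

The ball is not moving, the pedal is down and the gripper is clear of everything. Handing in.

```bash
python3 -c "
from workcell import arm
print(arm.hand_in())"
```

```text
the job is handed in; nothing more can be done
None
```

I pressed the brake pedal to its stop, put one small ball in each of the three empty pockets, and handed the job in at about 32 s. By my last measurements the pedal was still down and all balls were at rest; the third ball lies about 3 mm off its pocket's centre (limit 6 mm), and the verdict was not shown.

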